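Set the air regulator to 3 and lock it

ROBOT

A 6-joint arm with a two-finger parallel gripper is mounted at the origin on the work surface. World frame = base frame: x ahead of the robot, y to its left, z up, the work surface at z = 0. Lengths are in m, angles in rad, forces in N, time in s.
With the tool pointing down it reaches from about 0.35 to 0.95 m from the base axis. Payload 17.4 kg.
Tool frame: the origin (TCP) lies between the finger pads; the fingertips stand 19 mm ahead of it and the grasp point (between the pads) is the TCP; z points along the fingers, y is the line along which they close (so a half turn about z gives the same grasp; the last joint's range is limited). The gripper opens to 93 mm and grips with 3 to 60 N. Pads are 15 mm wide; open, the fingers measure 128 mm over their backs; the gripper's body (75 mm by 188 mm) begins 65 mm behind the grasp point.
Start: joints at [1.148, 0.116, 1.442, -0, 1.584, -0.038], TCP at [0.253, 0.626, 0.238] pointing down, gripper open.
Joint ranges: [-2.83, 2.83], [-0.83, 2.19], [0.07, 2.5], [-1.14, 4.28], [0.01, 3], [-2.97, 2.97]. Speed limits (rad/s): [1.89, 1.89, 2.22, 3.14, 3.14, 3.14].

INTERFACE

Orientations are given as a unit quaternion [w, x, y, z].
In Python, from cell import get_obs, cams, ticket gives the robot as it stands.
- The arm moves only by the shell command python3 -m jog 'ROWS' [FORCE]. ROWS is JSON, a list of rows, each an object of numbers: "rx", "ry", "rz": the turn, a rotation vector about the tool's x, y, z each as a share of 0.12 rad, from -1 to 1; "dx", "dy", "dz": the shift along the tool's x, y, z each as a share of 0.03 m, from -1 to 1; "gripper": the finger opening in mm, from 0 to 93. In form: [{"rx": .., "ry": .., "rz": .., "dx": .., "dy": .., "dz": .., "gripper": ..}, ...]. A call has 1 to 10 rows; each row shifts and turns the commanded pose from where the row before left it, along the tool's axes as they then stand; what a row does not reach is not made up. A row lasts 1/10 s, in which the tool goes at most 50 mm and 8.59 degrees, less where a joint would pass 70% of its speed; a pose out of reach is approached as far as the arm can. A call with a number of a shift or a turn outside -1 to 1 is refused whole. A call with a gripper value outside its range is refused whole. The fingers move at their own pace and stop on an object; FORCE is the grip in N (left out, the last holds). Time passes only in rows, so rows that do not move let the fingers close. It gives the time, the measured TCP pose, the force, the opening and the grip force at its end, in the units of the state.
- get_obs(): the state, without advancing time (a new reading comes with each control period).
- cams.get_image(name): name is "side" or "top"; returns (picture, depth): 420x560x3 uint8, red, green, blue; 420x560 float32, m along the optical axis (not along the pixel's ray), 0 where there is no reading.
- cams.camera_model(name): a dict with "intrinsics" (3x3 intrinsics, pixels), "extrinsics" (4x4, takes a point from camera to world coordinates). Camera axes: x right, y up, looking along -z (the intrinsics and any distortion apply to the point x, -y, -z); pixel columns grow to the right and rows downward; lengths in m; the calibration is good to about 2 mm. A picture is of the moment at which its call begins. camera_model takes no time and is no camera call.
- ticket.sign_off(): hands the job in; it is judged then, once.
The state is a dict: "clock": time; "qpos": joint angles; "qd": joint speeds; "joint_efforts": joint torques, N m; "ee_pos": TCP position; "eef_rot": TCP orientation; "force": force on the tool from outside, world axes, zero at the start; "ft_torque": the same for the moment, N m; "width": finger opening in m; "finger_force": force on a finger pad.
Only numpy, scipy, OpenCV 4.12 (cv2) and the standard library are available. Lean on these libraries where they do the work, as an engineer would, in place of code of your own. Each camera call takes 0.05 s, during which the arm holds its last target. There are 200 camera calls.

TASK

Set the air regulator on the counter to 3 for the blow gun: pull its round black knob up to unlock it, turn it clockwise until the 3 stands in the small window, then press the knob back down until it has dropped into its notch, fully home and locked, and let go. The notches no longer sit quite at the numbers, so feel for the one by the 3 with light pressure and small turns; do not force the knob, neither down nor round, and leave everything else where it lies.

Things in the scene. Friction and masses are not known exactly. Their poses are not given: they have to be found in the camera images.
- regulator: compressed-air regulator, fixed, its x axis pointing away from the robot (yaw within 0.4 rad). Origin on the counter straight below the knob's axis, z up. Steel riser pipe 90 mm to its +y side, brass coupler to 79 mm on its -y side, both below 165 mm. A dark 45 degree cone surrounds the foot of the knob: 90 mm across at 184 mm height, 63 mm at 202 mm; nothing else is beside the knob.
- window (a point): centre of the small white-framed window in the cone (28 mm wide, 20 mm along the slope, glazed), 39 mm from the knob's axis on the regulator's +x side, 196 mm above the counter. Black digits 15 mm high on a white drum pass behind it.
- drum_turn (a joint): angle of the number drum, rad: 0.8 x the number in the middle of the window (numbers 0 to 7; the 3 is in the middle at 2.4; it starts between 0.1 and 0.85). The drum turns with the knob and grows as the knob is turned clockwise seen from above (a negative turn about world z). It stays where it is left; friction 0.10 N m.
- knob_lift (a joint): height of the knob above its locked place, m: 0 = fully down, 0.008 = pulled up to its end stop (an orange band then shows below it). It stays where it is left; sliding it takes about 4 N either way.
- knob_grip (a point): centre of the black knob, on its upright axis, 20 mm below its flat top. The knob is a ribbed cylinder 54 mm in diameter, 46 mm tall; fully down it stands from 206 to 252 mm above the counter and this point is at 232 mm; the point rises with the knob.
- knob: the black knob; origin on its axis at its lower face. One hidden lug under it runs in the lock ring. While the knob is down near the numbers 0 and 1 the lug lies in a wide slot that ends soon after the 1, so the knob must be up to turn past it. The lug is clear of the ring when knob_lift is 0.006 or more.
- lock_ring: hidden steel ring below the knob, with one notch per number from 2 to 7, 0.8 rad apart. By wear all are off their numbers by one unknown amount, up to 0.25 rad either way; the notch leaves 0.012 rad of play each side. Over it the knob goes down to 0; elsewhere the lug lands on the ring at a knob_lift of about 0.0055. A push of 6 to 10 N is enough; over 15 N between lug and ring is forcing it.
- drill_case: black plastic drill case, 250 x 330 x 87 mm, lying flat; leave alone
- wrench_a: steel open-end wrench, 190 mm; leave alone
- wrench_b: steel open-end wrench, 160 mm; leave alone
- tile: white ceramic tile offcut, 140 x 85 x 8 mm; leave alone
- clamp: orange bar clamp lying flat, 230 mm; leave alone
- blow_gun: air blow gun with blue grip, lying flat, 230 mm; leave alone
- tape_measure: yellow tape measure, 75 x 36 x 70 mm, upright; leave alone

How it is judged:
By the outcome, as a careful person would: the job done as asked, in the order asked, and still so for the second after the job is handed in, with the robot touching nothing.
It also fails if it takes over 64 s, if anything falls off the work surface, if the arm or the gripper's body presses on something with over 40 N, if the wrist force passes 120 N, or if a joint passes its speed limit or range.

## Working session

There is one attempt and no reset: what is moved stays moved. The work goes in short steps, Python scripts to look and compute and a shell command to move; the robot and the scene stay as the last step left them, time stands still between calls to the robot, and variables do not carry over. Pictures are saved under pics/ and viewed, at most 10 in all, crops included, and the job is handed in when it is done.

```bash
mkdir -p pics; ls; cat > h.py <<'E'
import numpy as np,cv2
from cell import get_obs,cams
def shot(n,f):
    im,d=cams.get_image(n); cv2.imwrite('pics/'+f,im[:,:,::-1]); np.save('pics/'+f+'.npy',d); return im,d
def world(n,u,v,d):
    m=cams.camera_model(n);K=np.array(m['intrinsics']);E=np.array(m['extrinsics'])
    p=np.array([(u-K[0,2])/K[0,0]*d,-(v-K[1,2])/K[1,1]*d,-d,1]);return (E@p)[:3]
def proj(n,P):
    m=cams.camera_model(n);K=np.array(m['intrinsics']);E=np.array(m['extrinsics'])
    q=np.linalg.inv(E)@np.r_[P,1];return np.array([K[0,2]+K[0,0]*q[0]/-q[2],K[1,2]-K[1,1]*q[1]/-q[2]])
E
python3 - <<'E'
from h import *
for n in('side','top'):
    shot(n,n+'0.png');m=cams.camera_model(n);print(n,{k:np.round(v,3).tolist() if not isinstance(v,str) else v for k,v in m.items()})
o=get_obs();print({k:np.round(v,3).tolist() for k,v in o.items()})
a=cv2.imread('pics/side0.png');
E
```

```text
pics
side {'intrinsics': [[401.273, 0.0, 276.766], [0.0, 401.273, 213.571], [0.0, 0.0, 1.0]], 'extrinsics': [[0.877, 0.323, -0.356, 0.197], [-0.481, 0.563, -0.672, -0.656], [-0.016, 0.761, 0.649, 0.813], [0.0, 0.0, 0.0, 1.0]]}
top {'intrinsics': [[533.98, 0.0, 277.584], [0.0, 533.98, 216.689], [0.0, 0.0, 1.0]], 'extrinsics': [[-0.019, 0.988, -0.153, 0.309], [-1.0, -0.02, -0.001, 0.034], [-0.004, 0.153, 0.988, 1.732], [0.0, 0.0, 0.0, 1.0]]}
{'clock': 0.1, 'qpos': [1.148, 0.116, 1.442, -0.0, 1.584, -0.038], 'qd': [-0.0, -0.002, -0.002, 0.003, -0.002, 0.001], 'joint_efforts': [0.003, -72.289, -62.387, 0.078, 0.023, -0.0], 'ee_pos': [0.253, 0.626, 0.237], 'eef_rot': [-0.0, 0.191, 0.982, -0.0], 'force': [0.307, 0.892, 0.032], 'ft_torque': [-0.006, 0.046, 0.048], 'finger_force': 0.0, 'width': 0.093}
```

View pics/side0.png

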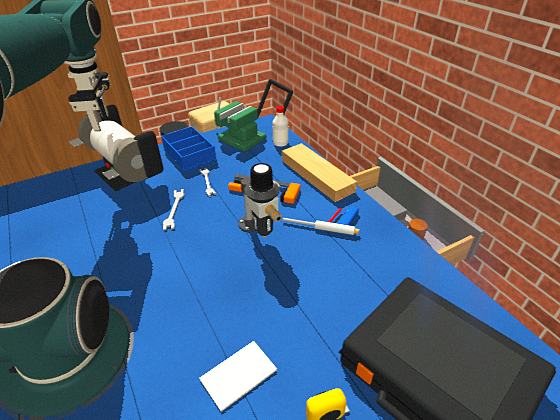

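View pics/top0.png

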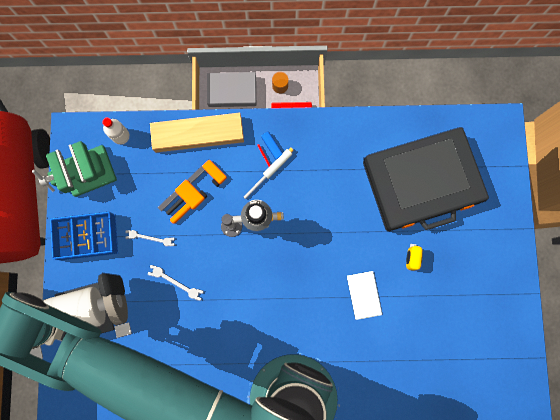

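```bash
python3 - <<'E'
from h import *
a=cv2.imread('pics/top0.png')[190:240,215:290];b=cv2.imread('pics/side0.png')[155:240,225:300]
a=cv2.resize(a,(400*75//50,400),interpolation=cv2.INTER_CUBIC);b=cv2.resize(b,(400,453),interpolation=cv2.INTER_CUBIC)
c=np.zeros((453,800,3),np.uint8);c[:400,:400]=a[:,130:530];c[:,400:]=b;cv2.imwrite('pics/crop0.png',c)
for n,(r0,r1,c0,c1) in dict(top=(195,232,225,290),side=(160,240,235,290)).items():
    d=np.load(f'pics/{n}0.png.npy'); im=cv2.imread(f'pics/{n}0.png')
    P=np.array([[*world(n,u+.0,v,d[v,u]),u,v,im[v,u].mean()] for v in range(r0,r1) for u in range(c0,c1) if d[v,u]>0])
    t=P[(P[:,2]>.235)&(P[:,2]<.27)]
    print(n,len(t),t[:,:3].min(0),t[:,:3].max(0),np.median(t,0))
    t=P[(P[:,2]>.175)&(P[:,2]<.215)];print(len(t),t[:,:3].min(0),t[:,:3].max(0))
E
```

```text
top 303 [0.52535267 0.06976364 0.23574129] [0.57866786 0.12414993 0.26147655] [5.51907458e-01 9.75286631e-02 2.52456416e-01 2.55000000e+02
 2.12000000e+02 9.96666667e+01]
449 [0.50832036 0.05354594 0.18209155] [0.59856201 0.14191045 0.21415606]Traceback (most recent call last):
  File "<stdin>", line 7, in <module>
  File "h.py", line 6, in world
    m=cams.camera_model(n);K=np.array(m['intrinsics']);E=np.array(m['extrinsics'])
ValueError: time passes only in moves, steps and waits
```

View pics/crop0.png

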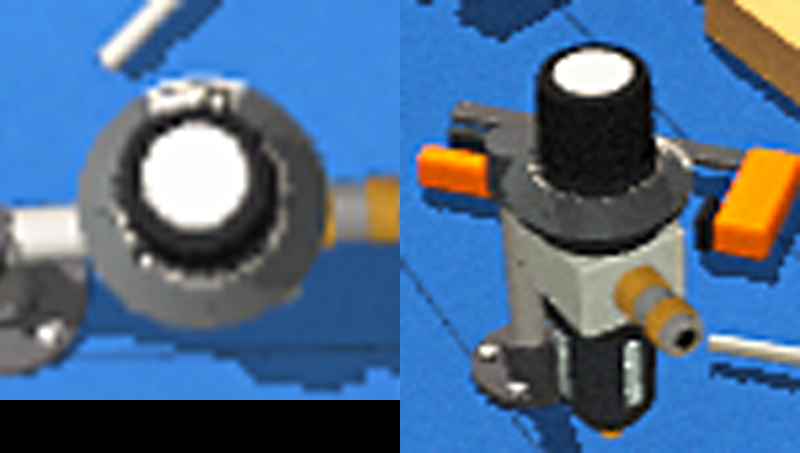

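```bash
cat > h.py <<'E'
import numpy as np,cv2,os,pickle
from cell import get_obs,cams
M=pickle.load(open('m.pkl','rb')) if os.path.exists('m.pkl') else {n:cams.camera_model(n) for n in('side','top')}
if not os.path.exists('m.pkl'): pickle.dump(M,open('m.pkl','wb'))
def shot(n,f):
    im,d=cams.get_image(n); cv2.imwrite('pics/'+f,im[:,:,::-1]); np.save('pics/'+f+'.npy',d); return im,d
def world(n,u,v,d):
    K=np.array(M[n]['intrinsics']);E=np.array(M[n]['extrinsics']);u,v,d=map(np.asarray,(u,v,d))
    p=np.stack([(u-K[0,2])/K[0,0]*d,-(v-K[1,2])/K[1,1]*d,-d,d*0+1],-1);return (p@E.T)[...,:3]
def proj(n,P):
    K=np.array(M[n]['intrinsics']);E=np.array(M[n]['extrinsics'])
    q=np.linalg.inv(E)@np.r_[P,1];return np.array([K[0,2]+K[0,0]*q[0]/-q[2],K[1,2]-K[1,1]*q[1]/-q[2]])
E
python3 - <<'E'
from h import *
W={}
for n,(r0,r1,c0,c1) in dict(top=(195,232,238,275),side=(160,200,240,285)).items():
    d=np.load(f'pics/{n}0.png.npy'); im=cv2.imread(f'pics/{n}0.png')
    v,u=np.mgrid[r0:r1,c0:c1];P=world(n,u,v,d[r0:r1,c0:c1]);g=im[r0:r1,c0:c1].min(-1)
    k=(g>200)&(P[...,2]>.235)&(P[...,2]<.275); print(n,'white cap',k.sum(),P[k].mean(0),u[k].mean(),v[k].mean()); W[n]=(u[k].mean(),v[k].mean())
# triangulate
A=[];
o=[np.array(M[n]['extrinsics'])[:3,3] for n in W]; r=[world(n,*W[n],1.)-o[i] for i,n in enumerate(W)]
s=np.linalg.lstsq(np.c_[r[0],-r[1]],o[1]-o[0],rcond=None)[0];p=[o[i]+s[i]*r[i] for i in(0,1)];print('tri',p)
c=(p[0]+p[1])/2
for yaw in(-.3,-.15,0,.15,.3): print(yaw,proj('top',[c[0]+.039*np.cos(yaw),c[1]+.039*np.sin(yaw),.196]))
# pixel ~ deg scale; gray print
im=cv2.imread('pics/top0.png');print(im[197:207,244:268].mean(-1).astype(int))
E
```

```text
top white cap 125 [0.55329493 0.09748538 0.25294467] 255.096 211.488
side white cap 88 [0.55323867 0.09698941 0.25284392] 260.625 168.10227272727272
tri [array([0.55337313, 0.09750911, 0.25243161]), array([0.55346696, 0.09747514, 0.25244567])]
-0.3 [259.75159599 201.9526739 ]
-0.15 [257.79668151 201.55237728]
0 [255.80142972 201.4444604 ]
0.15 [253.8101458  201.63127999]
0.3 [251.86704726 202.10872329]
[[236 215 135  96  84  84  85  80 144 145 142 141 141 142 142 141 142 142
  142 143 143 145 144 143]
 [158 144  90  81  82  83  81 134 143 141 139 138 138 139 138 139 139 141
  141 143 145 143 142 143]
 [138 143 139  86  79 136 134 140 136 135 169 175 173 172 171 138 134 138
  141 142 144 142 143 142]
 [142 141 144 138 135 139 136 215 229 249 224 161 160 177 221 224 235 204
  141 142 145 144 141 142]
 [143 141 143 144 142 178 250 167 128 203 227 252 222  85 118  95 184 155
  104 114 135 144 143 143]
 [143 142 143 137 128 129 226 255 255 255 239 246 138 130 252  94 157 107
   90  91  98 123 145 144]
 [143 143 140 130 121 117 225 200 193 152 113 109  53  68 158  48 124  95
   93  90  88  93 109 145]
 [142 139 130 127 128 102 116  73  66  36  30  30  33  35  52  36  56  81
   94  91  89  84  83 110]
 [141 131 128 129 109  60  46  38  33  28 159 163 165 102  38  37  41  47
   76  90  79  85  81  82]
 [131 128 129 108  63  45  37  30 158 255 255 255 255 255 238 114  43  40
   48  50  80  83  82  79]]
```

```bash
python3 - <<'E'
from h import *
a=cv2.imread('pics/top0.png')[195:208,244:268]
cv2.imwrite('pics/crop1.png',cv2.resize(a,None,fx=30,fy=30,interpolation=cv2.INTER_CUBIC))
o=get_obs();print(o['ee_pos'],o['eef_rot'])
from scipy.spatial.transform import Rotation as R
r=R.from_quat(o['eef_rot'],scalar_first=True);print(r.as_matrix().round(3)); print((r.inv().apply(np.array([.5534,.0975,.330])-[*o['ee_pos'][:2],.33])/.03).round(3))
E
```

```text
[0.25331033 0.62550175 0.23700105] [-1.09574444e-04  1.91222849e-01  9.81546520e-01 -4.89713500e-04]
[[-0.927  0.375 -0.   ]
 [ 0.375  0.927 -0.001]
 [ 0.    -0.001 -1.   ]]
[-1.5878e+01 -1.2558e+01  1.2000e-02]
```

View pics/crop1.png

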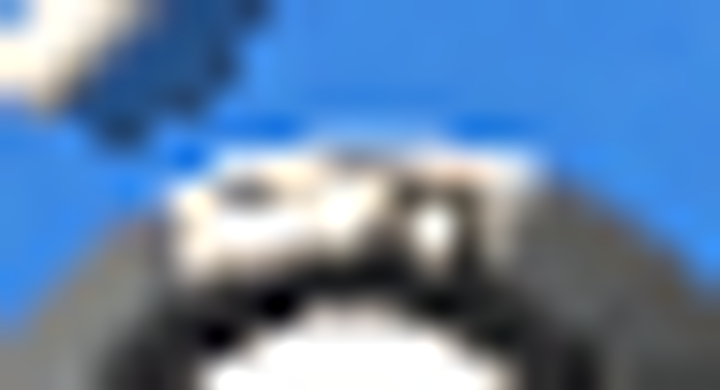

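```bash
python3 -m jog '[{"dz":-1,"gripper":93},{"dz":-1},{"dz":-1},{"dx":-0.4,"dy":-0.3},{"dx":-0.9,"dy":-0.7},{"dx":-0.9,"dy":-0.7},{"dx":-0.9,"dy":-0.7},{"dx":-0.9,"dy":-0.7},{"dx":-0.9,"dy":-0.7},{"dx":-0.9,"dy":-0.7}]' 25 && python3 -m jog '[{"dx":-0.9,"dy":-0.7},{"dx":-0.9,"dy":-0.7},{"dx":-0.9,"dy":-0.7},{"dx":-0.9,"dy":-0.7},{"dx":-0.9,"dy":-0.7},{"dx":-0.9,"dy":-0.7},{"dx":-0.9,"dy":-0.7},{"dx":-0.9,"dy":-0.7},{"dx":-0.9,"dy":-0.7},{}]'
cat > g.py <<'E'
from h import *
from scipy.spatial.transform import Rotation as R
import sys
def go(z):
    o=get_obs();r=R.from_quat(o['eef_rot'],scalar_first=True);m=r.as_matrix()
    print('pos',o['ee_pos'].round(4),'shift',(r.inv().apply(np.array([.5534,.0975,z])-o['ee_pos'])/.03).round(3),'j6',o['qpos'][5].round(3),'yaw',np.arctan2(m[1,0],m[0,0]).round(4),'tilt',m[:2,2].round(4),'F',np.round(o['force'],2),'T',np.round(o['ft_torque'],3),'w',o['width'],o['finger_force'],'t',o['clock'])
go(float(sys.argv[1]))
E
python3 g.py .232
```

```text
pos [0.2533 0.6255 0.237 ] shift [-15.878 -12.558   0.179] j6 -0.038 yaw 2.7568 tilt [-0.0004 -0.0009] F [0.31 0.89 0.03] T [-0.006  0.046  0.048] w 0.09264904131206929 0.0 t 0.1$[0]: bad value
```

```bash
python3 -m jog '[{"rx":0,"ry":0,"rz":0,"dx":0,"dy":0,"dz":-1,"gripper":93},{"rx":0,"ry":0,"rz":0,"dx":0,"dy":0,"dz":-1,"gripper":93},{"rx":0,"ry":0,"rz":0,"dx":0,"dy":0,"dz":-1,"gripper":93},{"rx":0,"ry":0,"rz":0,"dx":-0.4,"dy":-0.3,"dz":0,"gripper":93},{"rx":0,"ry":0,"rz":0,"dx":-0.9,"dy":-0.7,"dz":0,"gripper":93},{"rx":0,"ry":0,"rz":0,"dx":-0.9,"dy":-0.7,"dz":0,"gripper":93},{"rx":0,"ry":0,"rz":0,"dx":-0.9,"dy":-0.7,"dz":0,"gripper":93},{"rx":0,"ry":0,"rz":0,"dx":-0.9,"dy":-0.7,"dz":0,"gripper":93},{"rx":0,"ry":0,"rz":0,"dx":-0.9,"dy":-0.7,"dz":0,"gripper":93},{"rx":0,"ry":0,"rz":0,"dx":-0.9,"dy":-0.7,"dz":0,"gripper":93}]' 25; python3 g.py .232
```

```text
clock: 1.1
ee_pos: [0.3644, 0.4336, 0.3267]
eef_rot: [-0.0, 0.191, 0.982, -0.0]
force: [0.3, 1.2, -0.2]
width: 0.093
finger_force: 0.0
pos [0.3644 0.4336 0.3267] shift [-10.044  -8.015   3.162] j6 -0.359 yaw 2.7568 tilt [-0.0006 -0.0007] F [ 0.34  1.24 -0.17] T [ 0.04   0.051 -0.004] w 0.09297887245553849 0.0 t 1.1
```

```bash
python3 -m jog '[{"rx":0,"ry":0,"rz":0,"dx":-1,"dy":-0.8,"dz":0,"gripper":93},{"rx":0,"ry":0,"rz":0,"dx":-1,"dy":-0.8,"dz":0,"gripper":93},{"rx":0,"ry":0,"rz":0,"dx":-1,"dy":-0.8,"dz":0,"gripper":93},{"rx":0,"ry":0,"rz":0,"dx":-1,"dy":-0.8,"dz":0,"gripper":93},{"rx":0,"ry":0,"rz":0,"dx":-1,"dy":-0.8,"dz":0,"gripper":93},{"rx":0,"ry":0,"rz":0,"dx":-1,"dy":-0.8,"dz":0,"gripper":93},{"rx":0,"ry":0,"rz":0,"dx":-1,"dy":-0.8,"dz":0,"gripper":93},{"rx":0,"ry":0,"rz":0,"dx":-1,"dy":-0.8,"dz":0,"gripper":93},{"rx":0,"ry":0,"rz":0,"dx":-1,"dy":-0.8,"dz":0,"gripper":93},{"rx":0,"ry":0,"rz":0,"dx":-1,"dy":-0.8,"dz":0,"gripper":93}]' ; python3 -m jog '[{"rx":0,"ry":0,"rz":0,"dx":0,"dy":0,"dz":0,"gripper":93},{"rx":0,"ry":0,"rz":0,"dx":0,"dy":0,"dz":0,"gripper":93}]'; python3 g.py .233
```

```text
clock: 2.1
ee_pos: [0.5522, 0.0983, 0.3268]
eef_rot: [-0.0, 0.191, 0.982, -0.0]
force: [0.6, 0.9, -0.4]
width: 0.0928
finger_force: 0.0
clock: 2.3
ee_pos: [0.5519, 0.0994, 0.3267]
eef_rot: [-0.001, 0.192, 0.981, -0.0]
force: [-0.5, 0.2, 0.0]
width: 0.0928
finger_force: 0.0
pos [0.5519 0.0994 0.3267] shift [-0.075 -0.039  3.123] j6 -1.052 yaw 2.7551 tilt [-0.0013 -0.    ] F [-0.54  0.18  0.03] T [0.02  0.048 0.037] w 0.09281200534902194 0.0 t 2.3
```

```bash
python3 -m jog '[{"rx":0,"ry":0,"rz":0,"dx":-0.075,"dy":-0.04,"dz":0.2,"gripper":93},{"rx":0,"ry":0,"rz":0,"dx":0,"dy":0,"dz":0.7,"gripper":93},{"rx":0,"ry":0,"rz":0,"dx":0,"dy":0,"dz":0.7,"gripper":93},{"rx":0,"ry":0,"rz":0,"dx":0,"dy":0,"dz":0.7,"gripper":93},{"rx":0,"ry":0,"rz":0,"dx":0,"dy":0,"dz":0.5,"gripper":93},{"rx":0,"ry":0,"rz":0,"dx":0,"dy":0,"dz":0.3,"gripper":93},{"rx":0,"ry":0,"rz":0,"dx":0,"dy":0,"dz":0,"gripper":65},{"rx":0,"ry":0,"rz":0,"dx":0,"dy":0,"dz":0,"gripper":60},{"rx":0,"ry":0,"rz":0,"dx":0,"dy":0,"dz":0,"gripper":60},{"rx":0,"ry":0,"rz":0,"dx":0,"dy":0,"dz":0,"gripper":60}]' ; python3 g.py .233
```

```text
clock: 3.3
ee_pos: [0.5538, 0.0982, 0.2355]
eef_rot: [0.001, 0.191, 0.982, 0.0]
force: [-0.7, -0.2, 0.2]
width: 0.0658
finger_force: 0.0
pos [0.5538 0.0982 0.2355] shift [ 0.005 -0.028  0.083] j6 -1.056 yaw 2.7568 tilt [0.0011 0.0002] F [-0.7  -0.17  0.24] T [-0.023 -0.039 -0.042] w 0.06581084853834496 0.0 t 3.3
```

Centred within a millimetre; close with a gentle grip.

```bash
python3 -m jog '[{"rx":0,"ry":0,"rz":0,"dx":0,"dy":-0.02,"dz":0.05,"gripper":60},{"rx":0,"ry":0,"rz":0,"dx":0,"dy":0,"dz":0,"gripper":45},{"rx":0,"ry":0,"rz":0,"dx":0,"dy":0,"dz":0,"gripper":45},{"rx":0,"ry":0,"rz":0,"dx":0,"dy":0,"dz":0,"gripper":45},{"rx":0,"ry":0,"rz":0,"dx":0,"dy":0,"dz":0,"gripper":45},{"rx":0,"ry":0,"rz":0,"dx":0,"dy":0,"dz":0,"gripper":45}]' 25; python3 g.py .233
```

```text
clock: 3.9
ee_pos: [0.5538, 0.0985, 0.2333]
eef_rot: [0.0, 0.191, 0.982, 0.001]
force: [4.1, 8.1, -1.4]
width: 0.0537
finger_force: 25.0
pos [0.5538 0.0985 0.2333] shift [-0.002 -0.036  0.011] j6 -1.057 yaw 2.7574 tilt [0.0012 0.0019] F [ 4.08  8.11 -1.4 ] T [ 1.326 -0.675 -0.01 ] w 0.05368395674176514 24.980917274951935 t 3.9
```

```bash
python3 -m jog '[{"rx":0,"ry":0,"rz":0,"dx":0,"dy":0.02,"dz":-0.04,"gripper":45},{"rx":0,"ry":0,"rz":0,"dx":0,"dy":0,"dz":-0.05,"gripper":45},{"rx":0,"ry":0,"rz":0,"dx":0,"dy":0,"dz":-0.05,"gripper":45},{"rx":0,"ry":0,"rz":0,"dx":0,"dy":0,"dz":-0.05,"gripper":45},{"rx":0,"ry":0,"rz":0,"dx":0,"dy":0,"dz":-0.05,"gripper":45},{"rx":0,"ry":0,"rz":0,"dx":0,"dy":0,"dz":0,"gripper":45}]'; python3 g.py .233
```

```text
clock: 4.5
ee_pos: [0.5538, 0.0986, 0.2401]
eef_rot: [0.0, 0.191, 0.982, 0.0]
force: [3.8, 5.2, -1.7]
width: 0.0533
finger_force: 25.0
pos [0.5538 0.0986 0.2401] shift [-0.002 -0.04   0.238] j6 -1.056 yaw 2.7571 tilt [0.0002 0.0009] F [ 3.83  5.18 -1.73] T [ 0.662 -0.436 -0.039] w 0.05332942229156164 24.97869372367859 t 4.5
```

```bash
python3 -m jog '[{"rx":0,"ry":0,"rz":0,"dx":0,"dy":0.03,"dz":-0.02,"gripper":45},{"rx":0,"ry":0,"rz":0.3,"dx":0,"dy":0,"dz":0,"gripper":45},{"rx":0,"ry":0,"rz":0.7,"dx":0,"dy":0,"dz":0,"gripper":45},{"rx":0,"ry":0,"rz":1,"dx":0,"dy":0,"dz":0,"gripper":45},{"rx":0,"ry":0,"rz":1,"dx":0,"dy":0,"dz":0,"gripper":45},{"rx":0,"ry":0,"rz":1,"dx":0,"dy":0,"dz":0,"gripper":45}]'; python3 g.py .2402
```

```text
clock: 5.1
ee_pos: [0.5534, 0.0982, 0.2405]
eef_rot: [-0.001, 0.421, 0.907, -0.001]
force: [-4.8, -6.8, -2.1]
width: 0.0537
finger_force: 25.0
pos [0.5534 0.0982 0.2405] shift [-0.019 -0.016  0.01 ] j6 -0.57 yaw 2.2714 tilt [-0.002  -0.0018] F [-4.81 -6.81 -2.12] T [-1.344  1.071  0.147] w 0.053717636300745636 24.971488416194916 t 5.1
```

```bash
python3 -m jog '[{"rx":0,"ry":0,"rz":1,"dx":0,"dy":-0.025,"dz":0,"gripper":45},{"rx":0,"ry":0,"rz":1,"dx":0,"dy":0,"dz":0,"gripper":45},{"rx":0,"ry":0,"rz":1,"dx":0,"dy":0,"dz":0,"gripper":45},{"rx":0,"ry":0,"rz":1,"dx":0,"dy":0,"dz":0,"gripper":45},{"rx":0,"ry":0,"rz":1,"dx":0,"dy":0,"dz":0,"gripper":45},{"rx":0,"ry":0,"rz":1,"dx":0,"dy":0,"dz":0,"gripper":45},{"rx":0,"ry":0,"rz":1,"dx":0,"dy":0,"dz":0,"gripper":45}]'; python3 g.py .2402;python3 -m jog '[{"rx":0,"ry":0,"rz":1,"dx":0,"dy":0,"dz":0,"gripper":45},{"rx":0,"ry":0,"rz":1,"dx":0,"dy":0,"dz":0,"gripper":45},{"rx":0,"ry":0,"rz":1,"dx":0,"dy":0,"dz":0,"gripper":45},{"rx":0,"ry":0,"rz":1,"dx":0,"dy":0,"dz":0,"gripper":45},{"rx":0,"ry":0,"rz":1,"dx":0,"dy":0,"dz":0,"gripper":45},{"rx":0,"ry":0,"rz":1,"dx":0,"dy":0,"dz":0,"gripper":45},{"rx":0,"ry":0,"rz":0.8,"dx":0,"dy":0,"dz":0,"gripper":45},{"rx":0,"ry":0,"rz":0.5,"dx":0,"dy":0,"dz":0,"gripper":45},{"rx":0,"ry":0,"rz":0,"dx":0,"dy":0,"dz":0,"gripper":45}]'; python3 g.py .2402
```

```text
clock: 5.8
ee_pos: [0.552, 0.0979, 0.2405]
eef_rot: [-0.001, 0.755, 0.656, -0.002]
force: [-13.9, -5.2, 1.3]
width: 0.0537
finger_force: 25.0
pos [0.552  0.0979 0.2405] shift [-0.005  0.048  0.01 ] j6 0.27 yaw 1.4316 tilt [-0.0043 -0.0016] F [-13.88  -5.23   1.29] T [-1.015  2.846  0.123] w 0.05370045654960552 24.974548816680908 t 5.8
clock: 6.7
ee_pos: [0.551, 0.0987, 0.2404]
eef_rot: [-0.001, 0.961, 0.276, -0.003]
force: [-22.6, 2.1, 3.3]
width: 0.0536
finger_force: 25.0
pos [0.551  0.0987 0.2404] shift [0.047 0.077 0.005] j6 1.143 yaw 0.5588 tilt [-0.0068  0.0001] F [-22.56   2.1    3.31] T [ 0.269  4.152 -0.047] w 0.05360001932859336 24.99517410993576 t 6.7
```

```bash
sed -i 's/\[.5534,.0975,z\]/[.5524,.0993,z]/' g.py; python3 -m jog '[{"rx":0,"ry":0,"rz":0,"dx":0,"dy":0,"dz":0,"gripper":70},{"rx":0,"ry":0,"rz":0,"dx":0,"dy":0,"dz":0,"gripper":75},{"rx":0,"ry":0,"rz":0,"dx":0,"dy":0,"dz":0,"gripper":75},{"rx":0,"ry":0,"rz":0,"dx":0,"dy":0,"dz":0,"gripper":75}]'; python3 g.py .24
```

```text
clock: 7.1
ee_pos: [0.5535, 0.0985, 0.2411]
eef_rot: [0.0, 0.961, 0.277, 0.0]
force: [0.2, 0.5, -0.8]
width: 0.0741
finger_force: 0.0
pos [0.5535 0.0985 0.2411] shift [-0.016 -0.043  0.035] j6 1.141 yaw 0.5607 tilt [ 0.0003 -0.0001] F [ 0.21  0.52 -0.81] T [-0.004  0.103  0.011] w 0.07413402365394764 0.0 t 7.1
```

```bash
python3 -m jog '[{"rx":0,"ry":0,"rz":0,"dx":0,"dy":0,"dz":-0.5,"gripper":75},{"rx":0,"ry":0,"rz":0,"dx":0,"dy":0,"dz":-1,"gripper":80},{"rx":0,"ry":0,"rz":0,"dx":0,"dy":0,"dz":-1,"gripper":80},{"rx":0,"ry":0,"rz":0,"dx":0.55,"dy":-0.88,"dz":0,"gripper":80},{"rx":0,"ry":0,"rz":0,"dx":0.55,"dy":-0.88,"dz":0,"gripper":80},{"rx":0,"ry":0,"rz":0,"dx":0.55,"dy":-0.88,"dz":0,"gripper":80},{"rx":0,"ry":0,"rz":0,"dx":0.55,"dy":-0.88,"dz":0,"gripper":80},{"rx":0,"ry":0,"rz":0,"dx":0.55,"dy":-0.88,"dz":0,"gripper":80},{"rx":0,"ry":0,"rz":0,"dx":0.55,"dy":-0.88,"dz":0,"gripper":80},{"rx":0,"ry":0,"rz":0,"dx":0.55,"dy":-0.88,"dz":0,"gripper":80}]' ; python3 - <<'E'
from h import *
im,_=shot('top','top1.png')
b,_=shot('side','side1.png')
a=im[195:208,244:268][:,:,::-1];print(im[197:206,244:268].mean(-1).astype(int))
c=np.zeros((600,800,3),np.uint8);c[:325,:600]=cv2.resize(a,None,fx=25,fy=25,interpolation=cv2.INTER_CUBIC)
s=b[155:205,230:295][:,:,::-1];s=cv2.resize(s,None,fx=5,fy=5,interpolation=cv2.INTER_CUBIC);c[340:590,:325]=s
t=cv2.resize(im[150:260,180:330][:,:,::-1],None,fx=2,fy=2);c[340:560,400:700]=t
cv2.imwrite('pics/crop2.png',c)
E
```

```text
clock: 8.1
ee_pos: [0.5528, 0.3178, 0.3173]
eef_rot: [-0.0, 0.961, 0.277, 0.001]
force: [-0.1, -0.6, 0.4]
width: 0.0803
finger_force: 0.0
[[244 225 144 101  90  89  88  83 150 150 148 148 148 147 148 147 148 147
  148 148 150 151 150 149]
 [165 152  97  87  89  88  87 141 148 148 147 144 145 146 146 146 145 146
  147 148 151 151 149 149]
 [146 150 145  90  83 142 142 145 143 141 180 184 181 180 178 144 141 145
  148 148 150 149 149 149]
 [148 148 150 145 143 146 142 225 239 253 238 179 174 189 231 232 242 214
  148 151 151 151 148 148]
 [149 150 149 149 149 187 253 180 142 225 144 166 103 165 170 189 195 157
  112 122 144 152 151 148]
 [150 149 149 145 136 140 240 255 182 188  63  90  68  93 140 179 160  88
   71  74  85 120 152 153]
 [149 149 147 137 129 129 140 164  86  83  30  34  44  45  70 102  79  68
   67  67  63  76 103 152]
 [148 148 138 135 138  87  51  21  20  21  20  21  27  32  38  49  45  47
   56  69  69  65  68 104]
 [148 139 140 129  73  39  28  21 100 101 140 185 145 178  98  46  43  48
   37  70  66  69  66  70]]
```

View pics/crop2.png

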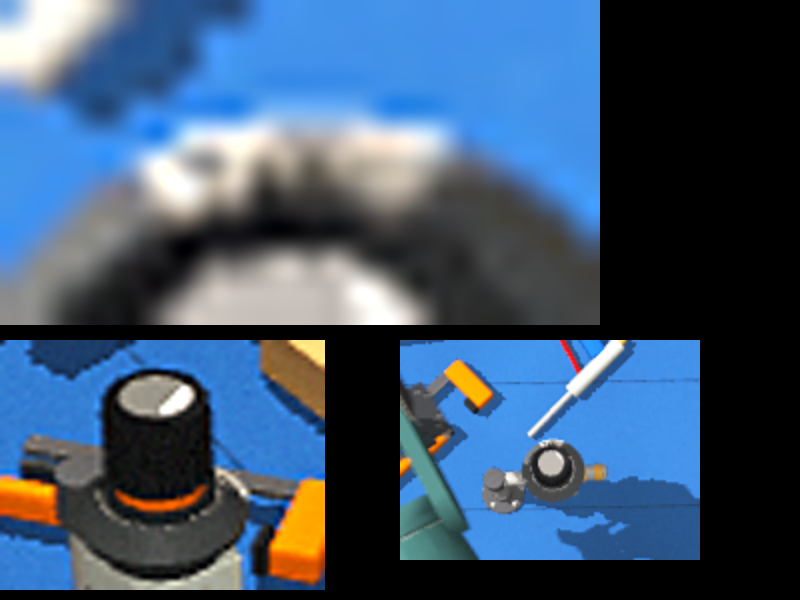

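```bash
python3 g.py .2402; python3 -m jog '[{"rx":0,"ry":0,"rz":0,"dx":-0.55,"dy":0.88,"dz":0,"gripper":80},{"rx":0,"ry":0,"rz":0,"dx":-0.55,"dy":0.88,"dz":0,"gripper":80},{"rx":0,"ry":0,"rz":0,"dx":-0.55,"dy":0.88,"dz":0,"gripper":80},{"rx":0,"ry":0,"rz":0,"dx":-0.55,"dy":0.88,"dz":0,"gripper":80},{"rx":0,"ry":0,"rz":0,"dx":-0.55,"dy":0.88,"dz":0,"gripper":80},{"rx":0,"ry":0,"rz":0,"dx":-0.55,"dy":0.88,"dz":0,"gripper":80},{"rx":0,"ry":0,"rz":0,"dx":-0.55,"dy":0.88,"dz":0,"gripper":80},{"rx":0,"ry":0,"rz":0,"dx":-0.016,"dy":-0.04,"dz":0,"gripper":80},{"rx":0,"ry":0,"rz":0,"dx":0,"dy":0,"dz":0,"gripper":80},{"rx":0,"ry":0,"rz":0,"dx":0,"dy":0,"dz":0,"gripper":80}]'; python3 g.py .2402
```

```text
pos [0.5525 0.3193 0.3165] shift [-3.921  6.2    2.54 ] j6 1.491 yaw 0.5634 tilt [-0.0002  0.0005] F [ 0.6   0.44 -0.23] T [-0.024  0.162  0.036] w 0.0798167952918424 0.0 t 8.2
clock: 9.2
ee_pos: [0.5523, 0.0997, 0.3165]
eef_rot: [-0.0, 0.961, 0.277, 0.0]
force: [-0.0, -0.4, -0.8]
width: 0.0799
finger_force: 0.0
pos [0.5523 0.0997 0.3165] shift [-0.006  0.013  2.542] j6 1.143 yaw 0.561 tilt [0.0005 0.0002] F [-0.04 -0.44 -0.78] T [-0.008  0.1    0.006] w 0.07986792344267811 0.0 t 9.2
```

```bash
python3 -m jog '[{"rx":0,"ry":0,"rz":0,"dx":-0.006,"dy":0.01,"dz":0.4,"gripper":80},{"rx":0,"ry":0,"rz":0,"dx":0,"dy":0,"dz":0.8,"gripper":80},{"rx":0,"ry":0,"rz":0,"dx":0,"dy":0,"dz":0.8,"gripper":80},{"rx":0,"ry":0,"rz":0,"dx":0,"dy":0,"dz":0.5,"gripper":70},{"rx":0,"ry":0,"rz":0,"dx":0,"dy":0,"dz":0,"gripper":60},{"rx":0,"ry":0,"rz":0,"dx":0,"dy":0,"dz":0,"gripper":45},{"rx":0,"ry":0,"rz":0,"dx":0,"dy":0,"dz":0,"gripper":45},{"rx":0,"ry":0,"rz":0,"dx":0,"dy":0,"dz":0,"gripper":45},{"rx":0,"ry":0,"rz":0,"dx":0,"dy":0,"dz":0,"gripper":45},{"rx":0,"ry":0,"rz":0,"dx":0,"dy":0,"dz":0,"gripper":45}]' 15; python3 g.py .2402
```

```text
clock: 10.2
ee_pos: [0.5524, 0.0996, 0.2422]
eef_rot: [-0.001, 0.961, 0.277, 0.001]
force: [-3.3, 5.3, 0.6]
width: 0.0538
finger_force: 15.0
pos [0.5524 0.0996 0.2422] shift [-0.005  0.011  0.067] j6 1.142 yaw 0.5614 tilt [0.0008 0.0014] F [-3.34  5.27  0.63] T [0.782 0.673 0.009] w 0.05377616736125271 14.99087244272232 t 10.2
```

```bash
python3 -m jog '[{"rx":0,"ry":0,"rz":-0.5,"dx":0,"dy":-0.02,"dz":0,"gripper":45},{"rx":0,"ry":0,"rz":-0.8,"dx":0,"dy":0,"dz":0,"gripper":45},{"rx":0,"ry":0,"rz":-0.8,"dx":0,"dy":0,"dz":0,"gripper":45},{"rx":0,"ry":0,"rz":-0.5,"dx":0,"dy":0,"dz":0,"gripper":45},{"rx":0,"ry":0,"rz":0,"dx":0,"dy":0,"dz":0.03,"gripper":45},{"rx":0,"ry":0,"rz":0,"dx":0,"dy":0,"dz":0.03,"gripper":45},{"rx":0,"ry":0,"rz":0,"dx":0,"dy":0,"dz":0.02,"gripper":45},{"rx":0,"ry":0,"rz":0,"dx":0,"dy":0,"dz":0,"gripper":45}]'; python3 g.py .2402
```

```text
clock: 11.0
ee_pos: [0.5522, 0.0998, 0.2404]
eef_rot: [0.0, 0.907, 0.422, 0.001]
force: [-5.9, 3.6, 11.8]
width: 0.0538
finger_force: 15.0
pos [0.5522 0.0998 0.2404] shift [-0.008  0.016  0.007] j6 0.833 yaw 0.8711 tilt [0.0019 0.0008] F [-5.92  3.59 11.76] T [0.634 1.078 0.137] w 0.05381163857320008 15.008819103240967 t 11.0
```

```bash
cat > chk.py <<'E'
import sys
from cell import get_obs
o=get_obs();z=o['ee_pos'][2];F=o['force'][2];T=o['ft_torque'][2]
import numpy as np
q=o['eef_rot'];yaw=np.arctan2(2*(q[1]*q[2]+q[0]*q[3]),1-2*(q[2]**2+q[3]**2))
print('z %.4f Fz %.1f Fxy %s Tz %.3f yaw %.4f t %.1f'%(z,F,np.round(o['force'][:2],1),T,yaw,o['clock']))
sys.exit(z<.2398 or F<3.5 or F>13.5 or abs(T)>.45)
E
python3 -m jog '[{"rx":0,"ry":0,"rz":0.12,"dx":0,"dy":0,"dz":-0.006,"gripper":45},{"rx":0,"ry":0,"rz":0.12,"dx":0,"dy":0,"dz":0,"gripper":45},{"rx":0,"ry":0,"rz":0.12,"dx":0,"dy":0,"dz":0,"gripper":45},{"rx":0,"ry":0,"rz":0.12,"dx":0,"dy":0,"dz":0,"gripper":45}]' >/dev/null; python3 chk.py && python3 -m jog '[{"rx":0,"ry":0,"rz":0.12,"dx":0,"dy":0,"dz":0,"gripper":45},{"rx":0,"ry":0,"rz":0.12,"dx":0,"dy":0,"dz":0,"gripper":45},{"rx":0,"ry":0,"rz":0.12,"dx":0,"dy":0,"dz":0,"gripper":45},{"rx":0,"ry":0,"rz":0.12,"dx":0,"dy":0,"dz":0,"gripper":45}]' >/dev/null; python3 chk.py
```

```text
z 0.2404 Fz 10.3 Fxy [-4.6  3.9] Tz 0.191 yaw 0.8129 t 11.4
z 0.2404 Fz 10.3 Fxy [-4.6  3.9] Tz 0.191 yaw 0.8129 t 11.4False
False
```

```bash
sed -i 's/sys.exit(\(.*\))$/sys.exit(int(\1))/' chk.py
python3 chk.py && python3 -m jog '[{"rx":0,"ry":0,"rz":0.12,"dx":0,"dy":0,"dz":0,"gripper":45},{"rx":0,"ry":0,"rz":0.12,"dx":0,"dy":0,"dz":0,"gripper":45},{"rx":0,"ry":0,"rz":0.12,"dx":0,"dy":0,"dz":0,"gripper":45},{"rx":0,"ry":0,"rz":0.12,"dx":0,"dy":0,"dz":0,"gripper":45}]' >/dev/null; python3 chk.py && python3 -m jog '[{"rx":0,"ry":0,"rz":0.12,"dx":0,"dy":0,"dz":0,"gripper":45},{"rx":0,"ry":0,"rz":0.12,"dx":0,"dy":0,"dz":0,"gripper":45},{"rx":0,"ry":0,"rz":0.12,"dx":0,"dy":0,"dz":0,"gripper":45},{"rx":0,"ry":0,"rz":0.12,"dx":0,"dy":0,"dz":0,"gripper":45}]' >/dev/null; python3 chk.py
```

```text
z 0.2404 Fz 10.3 Fxy [-4.6  3.9] Tz 0.191 yaw 0.8129 t 11.4
z 0.2404 Fz 10.3 Fxy [-4.6  3.8] Tz 0.107 yaw 0.7553 t 11.8
z 0.2404 Fz 10.5 Fxy [-4.3  3. ] Tz 0.166 yaw 0.6977 t 12.2
```

```bash

python3 -m jog '[{"rx":0,"ry":0,"rz":0.12,"dx":0,"dy":0,"dz":0,"gripper":45},{"rx":0,"ry":0,"rz":0.12,"dx":0,"dy":0,"dz":0,"gripper":45},{"rx":0,"ry":0,"rz":0.12,"dx":0,"dy":0,"dz":0,"gripper":45}]' >/dev/null; python3 chk.py && python3 -m jog '[{"rx":0,"ry":0,"rz":0.12,"dx":0,"dy":0,"dz":0,"gripper":45},{"rx":0,"ry":0,"rz":0.12,"dx":0,"dy":0,"dz":0,"gripper":45},{"rx":0,"ry":0,"rz":0.12,"dx":0,"dy":0,"dz":0,"gripper":45}]' >/dev/null; python3 chk.py && python3 -m jog '[{"rx":0,"ry":0,"rz":0.12,"dx":0,"dy":0,"dz":0,"gripper":45},{"rx":0,"ry":0,"rz":0.12,"dx":0,"dy":0,"dz":0,"gripper":45},{"rx":0,"ry":0,"rz":0.12,"dx":0,"dy":0,"dz":0,"gripper":45}]' >/dev/null; python3 chk.py && python3 -m jog '[{"rx":0,"ry":0,"rz":0.12,"dx":0,"dy":0,"dz":0,"gripper":45},{"rx":0,"ry":0,"rz":0.12,"dx":0,"dy":0,"dz":0,"gripper":45},{"rx":0,"ry":0,"rz":0.12,"dx":0,"dy":0,"dz":0,"gripper":45}]' >/dev/null; python3 chk.py
```

```text
z 0.2403 Fz 8.4 Fxy [-4.2  2.9] Tz 0.162 yaw 0.6545 t 12.5
z 0.2399 Fz 2.9 Fxy [-2.5  2.7] Tz 0.039 yaw 0.6111 t 12.8
z 0.2399 Fz 2.9 Fxy [-2.5  2.7] Tz 0.039 yaw 0.6111 t 12.8
z 0.2399 Fz 2.9 Fxy [-2.5  2.7] Tz 0.039 yaw 0.6111 t 12.8
```

```bash
python3 -m jog '[{"rx":0,"ry":0,"rz":0,"dx":0,"dy":0,"dz":0.02,"gripper":45},{"rx":0,"ry":0,"rz":0,"dx":0,"dy":0,"dz":0,"gripper":45}]' >/dev/null; python3 chk.py; cat JOB 2>/dev/null; python3 g.py .2333
```

```text
z 0.2386 Fz 4.7 Fxy [0.  4.4] Tz -0.165 yaw 0.6130 t 13.0
pos [0.5522 0.0996 0.2386] shift [-0.002  0.012  0.176] j6 1.091 yaw 0.613 tilt [0.001  0.0004] F [0.04 4.44 4.7 ] T [ 0.725  0.107 -0.165] w 0.05391003793454932 15.000764429569244 t 13.0
```

```bash
python3 -m jog '[{"rx":0,"ry":0,"rz":0.04,"dx":0,"dy":0,"dz":0.03,"gripper":45},{"rx":0,"ry":0,"rz":0,"dx":0,"dy":0,"dz":0.03,"gripper":45},{"rx":0,"ry":0,"rz":0,"dx":0,"dy":0,"dz":0.03,"gripper":45},{"rx":0,"ry":0,"rz":0,"dx":0,"dy":0,"dz":0.02,"gripper":45},{"rx":0,"ry":0,"rz":0,"dx":0,"dy":0,"dz":0,"gripper":45}]' >/dev/null; python3 chk.py
```

```text
z 0.2351 Fz 5.9 Fxy [-0.2  5. ] Tz -0.093 yaw 0.6089 t 13.5
```

```bash
python3 -m jog '[{"rx":0,"ry":0,"rz":0.02,"dx":0,"dy":0,"dz":0.015,"gripper":45},{"rx":0,"ry":0,"rz":0,"dx":0,"dy":0,"dz":0,"gripper":45}]' >/dev/null; python3 chk.py
```

```text
z 0.2350 Fz 9.9 Fxy [0.2 5.5] Tz 0.019 yaw 0.6064 t 13.7
```

```bash
python3 -m jog '[{"rx":0,"ry":0,"rz":0,"dx":0,"dy":0,"dz":0.008,"gripper":45},{"rx":0,"ry":0,"rz":0,"dx":0,"dy":0,"dz":0,"gripper":45}]' >/dev/null; python3 chk.py; python3 -m jog '[{"rx":0,"ry":0,"rz":0,"dx":0,"dy":0,"dz":-0.018,"gripper":45},{"rx":0,"ry":0,"rz":0,"dx":0,"dy":0,"dz":0,"gripper":45},{"rx":0,"ry":0,"rz":0,"dx":0,"dy":0,"dz":0,"gripper":65},{"rx":0,"ry":0,"rz":0,"dx":0,"dy":0,"dz":0,"gripper":75},{"rx":0,"ry":0,"rz":0,"dx":0,"dy":0,"dz":0,"gripper":75},{"rx":0,"ry":0,"rz":0,"dx":0,"dy":0,"dz":0,"gripper":75},{"rx":0,"ry":0,"rz":0,"dx":0,"dy":0,"dz":-0.5,"gripper":75},{"rx":0,"ry":0,"rz":0,"dx":0,"dy":0,"dz":-1,"gripper":80},{"rx":0,"ry":0,"rz":0,"dx":0,"dy":0,"dz":-1,"gripper":80},{"rx":0,"ry":0,"rz":0,"dx":0,"dy":0,"dz":-0.3,"gripper":80}]'; python3 g.py .2333
```

```text
z 0.2350 Fz 10.6 Fxy [-0.4  4.9] Tz 0.073 yaw 0.6066 t 13.9
clock: 14.9
ee_pos: [0.5525, 0.0995, 0.3232]
eef_rot: [0.0, 0.954, 0.299, 0.002]
force: [0.8, 0.2, -0.1]
width: 0.0797
finger_force: 0.0
pos [0.5525 0.0995 0.3232] shift [-0.017 -0.003  2.997] j6 1.097 yaw 0.6064 tilt [0.0046 0.0005] F [ 0.79  0.24 -0.1 ] T [-0.012  0.129  0.055] w 0.07973956340226662 0.0 t 14.9
```

Move aside and look at height and number.

```bash
python3 -m jog '[{"rx":0,"ry":0,"rz":0,"dx":0.55,"dy":-0.85,"dz":0,"gripper":80},{"rx":0,"ry":0,"rz":0,"dx":0.55,"dy":-0.85,"dz":0,"gripper":80},{"rx":0,"ry":0,"rz":0,"dx":0.55,"dy":-0.85,"dz":0,"gripper":80},{"rx":0,"ry":0,"rz":0,"dx":0.55,"dy":-0.85,"dz":0,"gripper":80},{"rx":0,"ry":0,"rz":0,"dx":0.55,"dy":-0.85,"dz":0,"gripper":80},{"rx":0,"ry":0,"rz":0,"dx":0.55,"dy":-0.85,"dz":0,"gripper":80},{"rx":0,"ry":0,"rz":0,"dx":0.55,"dy":-0.85,"dz":0,"gripper":80},{"rx":0,"ry":0,"rz":0,"dx":0.55,"dy":-0.85,"dz":0,"gripper":80},{"rx":0,"ry":0,"rz":0,"dx":0.55,"dy":-0.85,"dz":0,"gripper":80},{"rx":0,"ry":0,"rz":0,"dx":0,"dy":0,"dz":0,"gripper":80}]' >/dev/null; python3 - <<'E'
from h import *
im,_=shot('top','top2.png');b,_=shot('side','side2.png')
print(im[199:205,248:264].mean(-1).astype(int))
c=np.zeros((600,800,3),np.uint8);c[:325,:600]=cv2.resize(im[195:208,244:268][:,:,::-1],None,fx=25,fy=25,interpolation=cv2.INTER_CUBIC)
for i,f in enumerate(('side0.png','side1.png','side2.png')):
    x=cv2.imread('pics/'+f)[155:205,235:285];c[340:590,i*260:i*260+250]=cv2.resize(x,None,fx=5,fy=5,interpolation=cv2.INTER_CUBIC)
    g=x.min(-1); d=np.load('pics/'+f+'.npy'); v,u=np.mgrid[158:200,240:285]; P=world('side',u,v,d[158:200,240:285]); k=(np.hypot(P[...,0]-.5535,P[...,1]-.0975)<.02)&(P[...,2]>.24); print(f,np.median(P[k][:,2]))
for f in('top0.png','top1.png','top2.png'):
    d=np.load('pics/'+f+'.npy');print(f,np.median(world('top',*np.mgrid[253:258,208:215],d[208:215,253:258].T)[...,2]))
cv2.imwrite('pics/crop3.png',c)
E
```

```text
[[ 84 141 141 146 142 140 178 182 178 178 175 143 139 144 146 148]
 [141 145 141 223 238 253 238 175 167 180 225 226 238 210 147 149]
 [147 186 252 175 139 167 105 155 219 252 232 227 196 161 109 118]
 [134 136 233 255 255 182  88 166 179 236 253 253 231 117  94  96]
 [127 122 234 210 191  96  56  82  79 101 159 155 151 101  96  93]
 [134 133 122  78  59  41  38  36  36  35  53  51  61  68  96  96]]
side0.png 0.2526911347603663
side1.png 0.25955849173218526
side2.png 0.2525925223162595
top0.png 0.2529984168457613
top1.png 0.25901646465853045
top2.png 0.25303552281623354
```

View pics/crop3.png

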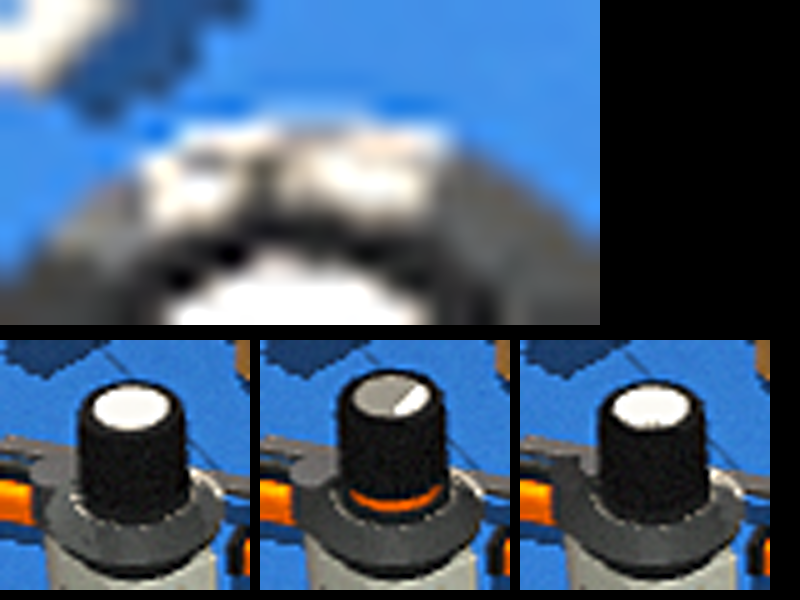

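```bash
python3 -c "
from cell import ticket
print(ticket.sign_off())"
```

```text
the job is handed in; nothing more can be done
None
```

The regulator is set to 3: the knob is pressed back down to its original height in the notch about 0.1 rad short of the 3, released with the arm clear, and the job is handed in at about 16 s of 64 s.

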